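Park the crate of glass panes in its bay

ROBOT

A 6-joint arm with a two-finger parallel gripper is mounted at the origin on the work surface. World frame = base frame: x ahead of the robot, y to its left, z up, the work surface at z = 0. Lengths are in mm, angles in rad, forces in N, time in s.
With the tool pointing down it reaches from about 300 to 775 mm from the base axis. Payload 14.6 kg.
Tool frame: the origin (TCP) lies at the very end of the fingers, on their centre line; the grasp point (between the pads) lies 19 mm behind it; z points along the fingers, y is the line along which they close (so a half turn about z gives the same grasp; the last joint's range is limited). The gripper opens to 94 mm and grips with 3 to 60 N. Pads are 16 mm wide; open, the fingers measure 119 mm over their backs; the gripper's body (75 mm by 177 mm) begins 78 mm behind the grasp point.
Start: joints at [1.232, 0.3, 1.521, -0, 1.321, -0.067], TCP at [147.654, 529.799, 167.246] pointing down, gripper open.
Joint ranges: [-3.03, 3.03], [-0.79, 2.21], [0.23, 2.52], [-1.04, 4.18], [0, 3.07], [-2.55, 2.55]. Speed limits (rad/s): [2.22, 2.22, 2.57, 3.14, 3.14, 3.14].

INTERFACE

Orientations are given as [roll, pitch, yaw] about the fixed x, y, z axes, in that order (R = Rz(yaw) Ry(pitch) Rx(roll)).
In Python, from cell import read_state, viewer, manip, models gives the robot as it stands.
- The arm moves only by the tool carry_out, never from a script. Its argument "deltas" is a list of rows, each an object with "dp": the shift along the tool's x, y, z in mm, a list of three; "roll": the turn about the tool's z in degrees; "gripper": the opening, from -1 (shut) to 1 (fully open), so that 0 is half open. In form: [{"dp": [tx, ty, tz], "roll": roll, "gripper": gripper}, ...]. A call has 1 to 12 rows; each row is the pose to reach, as a shift and turn from the pose commanded when the call began, along the tool's axes at that moment; what a row does not reach only later rows make up. A row lasts 1/12 s, in which the tool goes at most 41.7 mm and 7.16 degrees, less where a joint would pass 70% of its speed; a pose out of reach is approached as far as the arm can. A call with a gripper value outside its range is refused whole. The fingers move at their own pace and stop on an object; "newtons" is the grip in N (left out, the last holds). Time passes only in rows, so rows that repeat a pose let the fingers close. It gives the time, the measured TCP pose, the force, the opening and the grip force at its end, in the units of the state.
- read_state(): the state, without advancing time (a new reading comes with each control period).
- viewer.camera(name): name is "scene" or "top"; returns the picture (384x512x3 uint8, red, green, blue); there is no depth.
- viewer.camera_params(name): a dict with "fovy" (degrees; the focal length in pixels is half the picture's height over the tangent of half this angle, whatever the lens; pixels are square), "cx", "cy" (the principal point, pixels), "eye" and "attitude" of the camera in the world. Camera axes: x right, y up, looking along -z (the intrinsics and any distortion apply to the point x, -y, -z); pixel columns grow to the right and rows downward; lengths in mm; the calibration is good to about 2 mm. A picture is of the moment at which its call begins. camera_params takes no time and is no camera call.
- manip.sign_off(): hands the job in; it is judged then, once.
Trained networks look in the newest picture that a camera, given by its name, has taken for a name from the list of things; names that differ only in an ending like _2 or _b are one class to them, and where a whole thing is asked for, a point or a joint stands for the part that bears it (a point fixed in the world has none). Each returns a list of dicts, best first, with "p" (0 to 1); they miss things now and then, are a little off and sometimes report something else, mostly with a low value. They report only what shows in the picture. A call takes as long as a camera call.
- models.cut_out(camera, label): "region" (384x512 bool, what is visible of it) and "box" ([left, top, right, bottom] in pixels, round what is visible of it).
The state is a dict: "clock": time; "joints": joint angles; "qd": joint speeds; "effort": joint torques, N m; "eef_pos": TCP position; "eef_rot": TCP orientation; "wrist_force": force on the tool from outside, world axes, zero at the start; "moment": the same for the moment, N m; "finger_gap": finger opening in mm; "finger_force": force on a finger pad.
Only numpy, scipy, OpenCV 4.12 (cv2) and the standard library are available. Lean on these libraries where they do the work, as an engineer would, in place of code of your own. Each camera call takes 0.05 s, during which the arm holds its last target. There are 200 camera calls.

TASK

Put the tall crate of glass panes away: push it low, on its wooden foot only, so that it slides over the bench without rocking, into the bay until it stands square and fully home against the bay's stop board. Push it only, never lift it; keep off the box and the glass above the foot, and leave everything else on the bench where it is.

Things in the scene. Friction and masses are not known exactly. Their poses are not given: they have to be found in the camera images.
- crate: Tall, heavy loose crate, about 2 kg (8 to 16 N to slide it, up to 40 N where it rubs a rail): a wooden foot carrying a box of glass panes. Origin on the bench, under the middle of the box; x points to the far face, which must meet the stop; y left, z up. Foot: x -95 to +50 mm (far end level with the box), y -75 to +75 mm, 40 mm high.
- toe (a point): On the crate: middle of the flat near face of the toe board, the cross board at the foot's near end; the place to push. At crate x = -95, y = 0, 25 mm above the bench; axes as the crate's. The board is 150 mm wide (y), 18 mm thick and reaches from 4 to 46 mm above the bench; the box's near face stands 45 mm further in.
- load: Plywood box and panes fixed on the crate's foot; origin and axes as the crate's. Box x -50 to +50 mm, y -63 to +63 mm, from 40 to 125 mm above the bench; four clear and tinted panes (x -27 to +27 mm, y -53 to +53 mm) stand in it across x, up to 232 mm above the bench. Must not be pushed.
- bay: Fixed parking bay. Origin on the bench at the middle of the stop board's near face; x points into the stop board (the way to push), y left. Stop board 216 mm wide, 70 mm high. Two steel side rails 35 mm high, inner faces at y = +-90 mm, from the stop back to x = -75 mm. The crate is home when its far face meets the board: crate origin at x = -50 mm, y = 0 +-15 mm.
- mouth (a point): Bay's mouth, on the bench at bay x = -115 mm, y = 0; axes as the bay's. From x = -75 mm to here the 35 mm high rails flare outward at about 34 degrees, so the mouth is about 235 mm wide.
- jar: Bystander: jar, diameter 60, height 85 mm, origin under its centre.
- bottle: Bystander: pale bottle, diameter 52, height 140 mm, origin under its centre.
- tape: Bystander: roll of copper-coloured foil tape lying flat, diameter 84, height 25 mm, origin under its centre.
- hammer: Bystander: hammer lying along its x, handle to -x, origin under its middle.
- brush: Bystander: brush lying along its x, handle to -x, origin under its middle.
- mug: Bystander: mug, rim diameter 80, height 90 mm, handle at its +y, origin under its centre.
- tile: Bystander: steel weight, 70 x 50 x 30 mm, origin under its centre.

How it is judged (in metres and radians):
At the end, for the whole second after the job is handed in: The crate stands upright on the bench at rest in the bay, its far face within 10 mm of the stop board, within 20 mm of the bay's middle line and within 0.08 rad of square (x of crate in the frame of bay between -0.06 and -0.044 m and y of crate in the frame of bay between -0.02 and 0.02 m and angle between the x axis of crate and the x axis of bay, either way round below 0.08 rad and angle between crate's own z axis and vertical below 0.04 rad and height (world z) of crate below 0.005 m and linear speed of crate below 0.01 m/s); the robot touches nothing.
It fails at once if the crate rocks or tips (more than 0.12 rad) (angle between crate's own z axis and vertical above 0.12 rad).
It fails at once if the crate is lifted off the bench (15 mm) (height (world z) of crate above 0.015 m).
It fails at once if the robot pushes on the box or the glass above the foot (over 2 N) (contact force between any of the fingers, the arm and load above 2 N).
It fails at once if a bystander is moved more than 25 mm (distance of any of jar, bottle, tape, hammer, brush, mug, tile from where it was at the start of the episode above 0.025 m).
It also fails if it takes over 61 s, if anything falls off the work surface, if the arm or the gripper's body presses on something with over 40 N, if the wrist force passes 120 N, or if a joint passes its speed limit or range.

## Working session

There is one attempt and no reset: what is moved stays moved. The work goes in short steps, Python scripts to look and compute and a tool call to move; the robot and the scene stay as the last step left them, time stands still between calls to the robot, and variables do not carry over. Pictures are saved under pics/ and viewed, at most 10 in all, crops included, and the job is handed in when it is done.

Besides the shell and the picture viewer there is one more tool, called after ">>>" as name(argument=value, ...), one argument or row to a line, values as JSON. carry_out: Moves the arm, as the interface text tells. Its arguments: {"type":"object","properties":{"deltas":{"type":"array"},"newtons":{"type":"number"}},"required":["deltas"]}

```bash
mkdir -p pics; ls; python3 - <<'E'
from cell import read_state, viewer, manip, models
import cv2
print(read_state())
for n in ("scene","top"):
    im=viewer.camera(n); cv2.imwrite(f"pics/{n}0.png",im[:,:,::-1]); print(n,viewer.camera_params(n))
E
```

```text
pics
{'clock': 0.0, 'joints': array([ 1.23236574e+00,  3.00461983e-01,  1.52159727e+00, -5.71661628e-06,
        1.32067104e+00, -6.66108488e-02]), 'qd': array([ 0.00037241, -0.00099364, -0.00027271, -0.00035765,  0.00028982,
        0.00154892]), 'effort': array([ 6.50967522e-04, -5.31794250e+01, -3.52739525e+01,  7.08467234e-02,
        2.42924545e-02, -8.16665647e-05]), 'eef_pos': array([147.57521686, 529.51450292, 166.68449916]), 'eef_rot': array([-3.14045716e+00, -7.01987607e-05,  2.86977429e+00]), 'wrist_force': array([ 0.45938684, -0.30285918, -0.10109612]), 'moment': array([-0.01000464,  0.00267841,  0.02096182]), 'finger_force': 0.0, 'finger_gap': 94.23031495483991}
scene {'fovy': 50.29183783593265, 'cx': 254.64376519346987, 'cy': 187.63395454630017, 'eye': array([1220.94544515,  814.59139747,  932.98952848]), 'attitude': array([ 0.87491731, -0.02108313,  2.50139487])}
top {'fovy': 52.427791435802426, 'cx': 251.78429129989823, 'cy': 191.21589581896387, 'eye': array([ 470.54400044,   16.3977665 , 1259.7400604 ]), 'attitude': array([ 0.09192091, -0.01643775, -1.54190795])}
```

```bash
python3 -c "
import cv2,numpy as np
a=cv2.imread('pics/scene0.png');b=cv2.imread('pics/top0.png')
cv2.imwrite('pics/both0.png',cv2.resize(np.hstack([a,b]),None,fx=.78,fy=.78,interpolation=cv2.INTER_AREA))"
```

```text
(no output)
```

View pics/top0.png

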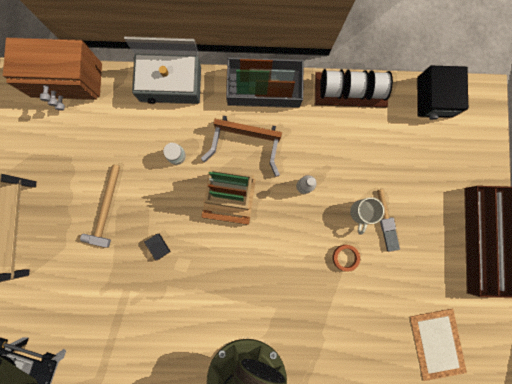

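View pics/scene0.png

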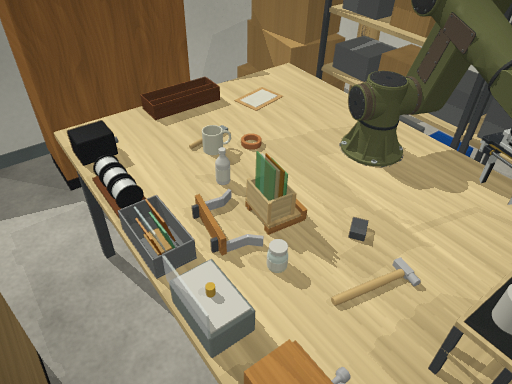

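The top view shows the crate with its box at (230,188) and its toe board at (225,217). The bay's stop board runs from (215,123) to (281,134), opening towards the robot, with the jar at (174,153) and the bottle at (308,184) clear to either side. I'll enlarge that area to pick edges.

```bash
cat > h.py <<'E'
import numpy as np, cv2
from scipy.spatial.transform import Rotation as R
from cell import read_state, viewer, manip, models
def cam(n):
    p=viewer.camera_params(n); return 192/np.tan(np.radians(p["fovy"]/2)),p["cx"],p["cy"],np.array(p["eye"]),R.from_euler("xyz",p["attitude"]).as_matrix()
def w(n,u,v,z):
    f,cx,cy,e,M=cam(n); d=M@np.array([(u-cx)/f,-(v-cy)/f,-1]); return e+d*(z-e[2])/d[2]
def proj(n,P):
    f,cx,cy,e,M=cam(n); c=(np.atleast_2d(P)-e)@M; return np.c_[cx+f*c[:,0]/-c[:,2],cy-f*c[:,1]/-c[:,2]]
E
python3 - <<'E'
from h import *
for n in ("crate","toe","load","bay","jar","bottle","tape","mug","tile"):
    viewer.camera("top") if n=="crate" else None
    for r in models.cut_out("top",n)[:1]:
        m=r["region"].astype(np.uint8); v,u=np.nonzero(m)
        print(n,round(r["p"],2),r["box"],u.mean().round(1),v.mean().round(1),w("top",u.mean(),v.mean(),25).round())
a=cv2.imread('pics/top0.png')[105:240,190:330]
cv2.imwrite('pics/crop.png',cv2.resize(a,None,fx=4.4,fy=4.4,interpolation=cv2.INTER_CUBIC))
E
```

```text
crate 0.98 [200.3, 169.2, 256.4, 225.9] 228.2 196.4 [566.  74.  25.]
toe 0.56 [199.8, 169.1, 255.6, 222.4] 228.4 195.7 [568.  73.  25.]
load 0.92 [200.6, 171.7, 249.8, 210.8] 228.0 189.1 [589.  75.  25.]
bay 0.68 [203.0, 115.8, 281.5, 172.8] 245.8 136.3 [762.  24.  25.]
jar 0.89 [165.8, 145.7, 186.2, 162.2] 173.7 153.7 [698. 253.  25.]
bottle 0.51 [297.9, 175.9, 319.2, 196.0] 306.0 185.0 [ 610. -173.   25.]
tape 0.8 [330.7, 242.9, 360.8, 272.5] 345.8 258.7 [ 381. -302.   25.]
mug 0.63 [346.8, 197.1, 384.7, 231.9] 366.1 212.5 [ 528. -366.   25.]
tile 0.78 [145.2, 236.9, 167.9, 260.2] 156.4 246.9 [401. 293.  25.]
```

View pics/crop.png

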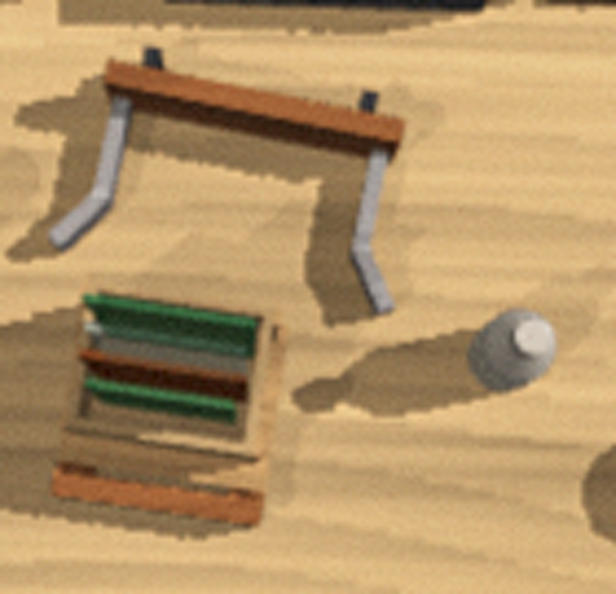

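The crop shows the toe board's near edge from about (54,490) to (258,520) crop pixels, the stop board from (107,60-85) to (403,122-145), and the rails ending at (58,240) and (385,305). I'll fit poses to these edges and overlay the models to check.

```bash
cat >> h.py <<'E'
from scipy.optimize import least_squares
def tw(p,L):
    L=np.array(L,float); c,s=np.cos(p[2]),np.sin(p[2]); return np.c_[p[0]+c*L[:,0]-s*L[:,1],p[1]+s*L[:,0]+c*L[:,1],L[:,2]]
def fit(L,uv,p0,n="top"):
    r=least_squares(lambda p:(proj(n,tw(p,L))-uv).ravel(),p0,loss="soft_l1",x_scale=[100,100,.1]); return r.x,np.abs(r.fun).max()
def box(x0,x1,y0,y1,z0,z1): 
    return [[(x0,y0,z),(x1,y0,z),(x1,y1,z),(x0,y1,z)] for z in (z0,z1)]
CR=box(-95,-77,-75,75,4,46)+box(-50,50,-63,63,40,125)+[[(x,-53,232),(x,53,232)] for x in (-27,27)]
BAY=box(0,18,-108,108,0,70)+[[(0,90*s,35),(-75,90*s,35),(-115,117.5*s,35)] for s in(1,-1)]
def draw(im,n,p,Ls,col,k,o):
    for l in Ls: cv2.polylines(im,[((proj(n,tw(p,l))-o+.5)*k*8).astype(np.int32)],len(l)>3,col,1,cv2.LINE_AA,3)
E
python3 - <<'E'
from h import *
o=np.array([190,105]);c=lambda a:np.array(a)/4.4+o-.5
pc,e=fit([(-95,75,46),(-95,-75,46),(-77,75,46),(-50,63,125),(-50,-63,125),(50,63,125),(-27,-53,232) ],
  c([(54,490),(258,518),(56,464),(64,430),(258,458),(85,292),(235,420)]),[580,75,-.15]); print("crate",pc,e)
pb,e=fit([(0,108,70),(0,-108,70),(18,108,70),(18,-108,70),(-75,90,35),(-75,-90,35)],c([(107,84),(398,145),(110,60),(405,122),(105,196),(357,248)]),[790,25,-.18]); print("bay",pb,e)
a=cv2.imread('pics/top0.png')[105:240,190:330];a=cv2.resize(a,None,fx=4.4,fy=4.4,interpolation=cv2.INTER_CUBIC)
draw(a,"top",pc,CR,(255,0,255),4.4,o);draw(a,"top",pb,BAY,(255,0,0),4.4,o)
s=cv2.imread('pics/scene0.png')[140:290,170:330];s=cv2.resize(s,None,fx=3.7,fy=3.7)
draw(s,"scene",pc,CR,(255,0,255),3.7,np.array([170,140]));draw(s,"scene",pb,BAY,(255,0,0),3.7,np.array([170,140]))
h=min(a.shape[0],s.shape[0]);z=np.hstack([a[:h],s[:h]]);cv2.imwrite('pics/ov.png',cv2.resize(z,(800,int(h*800/z.shape[1])),interpolation=cv2.INTER_AREA))
cb=tw([0,0,-pb[2]],[[pc[0]-pb[0],pc[1]-pb[1],0]])[0];print("crate in bay",cb,pc[2]-pb[2])
E
```

```text
crate [ 5.82319180e+02  7.01196780e+01 -1.16084995e-01] 2.7790334170042
bay [ 7.70317296e+02  2.08212148e+01 -1.77533938e-01] 0.9818202784876462
crate in bay [-193.74944624   15.32260383    0.        ] 0.06144894339722559
```

View pics/ov.png

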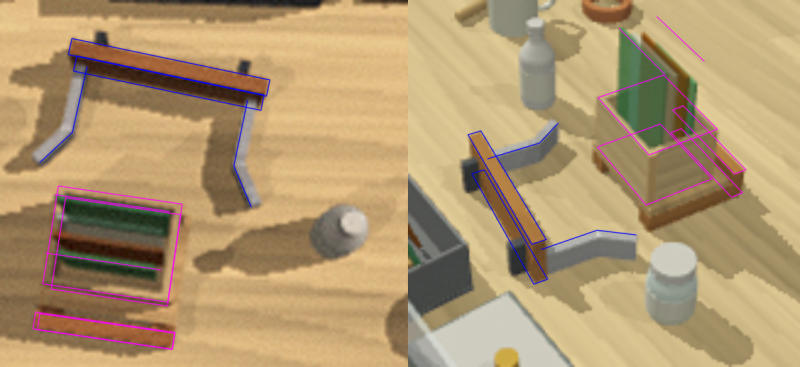

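```bash
cat >> h.py <<'E'
def fit2(Lt,ut,Ls,us,p0):
    r=least_squares(lambda p:np.r_[(proj("top",tw(p,Lt))-ut).ravel(),(proj("scene",tw(p,Ls))-us).ravel()],p0,loss="soft_l1",x_scale=[100,100,.1]); return r.x,r.fun.round(1)
PB=np.array([770.3,20.8,-.1775])
def todp(x,y,z,yaw,bk=None):
    s=read_state(); p=s["eef_pos"]; M=R.from_euler("xyz",s["eef_rot"]).as_matrix()
    d=(np.array([x,y,z])-p)@M; yw=s["eef_rot"][2]; dy=(yaw-yw+np.pi)%(2*np.pi)-np.pi
    print("clock %.2f"%s["clock"],"pos",p.round(1),"yaw %.3f"%yw,"F",s["wrist_force"].round(1),"-> dp",d.round(1),"roll %.1f"%-np.degrees(dy))
def bayf(p): 
    q=tw([0,0,-PB[2]],[[p[0]-PB[0],p[1]-PB[1],0]])[0][:2]; return q.round(1),round(p[2]-PB[2],3)
E
python3 - <<'E'
from h import *
o=np.array([190,105]);c=lambda a:np.array(a)/4.4+o-.5
s=lambda a:(np.array(a)-[408,0])/2.45+[170,140]-.5
pc,e=fit2([(-95,75,46),(-95,-75,46),(-77,75,46),(-50,63,125),(-50,-63,125)],c([(54,490),(258,518),(56,464),(64,430),(258,458)]),
 [(50,-63,125),(50,63,125),(-50,63,125),(-95,75,46)],s([(598,100),(650,155),(716,133),(745,172)]),[580,75,-.15]);print(pc,e,bayf(pc))
t=tw(pc,[(-95-8-40,0,0)])[0]; print(t); todp(t[0],t[1],150,pc[2]+np.pi)
E
```

```text
[ 5.84918227e+02  7.07762003e+01 -1.08970262e-01] [-1.1  0.9  0.5  1.2 -0.6  1.1 -0.  -1.  -1.2 -1.3 -0.7 -0.5 -0.9  0.4
  0.  -1.3 -0.2 -0.7] (array([-191.3,   16.5]), np.float64(0.069))
[442.76641481  86.32812644   0.        ]
clock 0.60 pos [147.6 529.8 167.2] yaw 2.870 F [0.2 0.6 0.6] -> dp [-403.3 -347.9   17.3] roll -9.3
```

>>> carry_out(
  deltas=[
    {"dp": [-30, -26, 1], "roll": -1, "gripper": 1},
    {"dp": [-60, -52, 3], "roll": -2, "gripper": 1},
    {"dp": [-90, -78, 4], "roll": -3, "gripper": 1},
    {"dp": [-120, -104, 5], "roll": -4, "gripper": 1},
    {"dp": [-150, -130, 6], "roll": -5, "gripper": 1},
    {"dp": [-180, -156, 8], "roll": -6, "gripper": 1},
    {"dp": [-210, -182, 9], "roll": -7, "gripper": 1},
    {"dp": [-240, -208, 10], "roll": -8, "gripper": 1},
    {"dp": [-270, -234, 11], "roll": -9, "gripper": 1},
    {"dp": [-300, -260, 13], "roll": -9, "gripper": 1},
    {"dp": [-330, -286, 14], "roll": -9, "gripper": 1},
    {"dp": [-360, -312, 15], "roll": -9, "gripper": 1},
  ],
)

```text
clock: 1.6
eef_pos: [411.4, 130.7, 152.5]
eef_rot: [3.141, 0.001, 3.027]
wrist_force: [0.1, 1.2, -0.0]
finger_gap: 94.3
finger_force: 0.0
```

```bash
python3 - <<'E'
from h import *
todp(442,86.5,12,-.113+np.pi)
E
```

```text
clock 1.60 pos [411.4 130.7 152.5] yaw 3.027 F [ 0.1  1.2 -0. ] -> dp [-35.4 -40.5 140.5] roll -0.1
```

>>> carry_out(
  deltas=[
    {"dp": [-18, -20, 0], "roll": 0, "gripper": 1},
    {"dp": [-35, -40, 0], "roll": 0, "gripper": 1},
    {"dp": [-35, -40, 25], "roll": 0, "gripper": 1},
    {"dp": [-35, -40, 50], "roll": 0, "gripper": 1},
    {"dp": [-35, -40, 75], "roll": 0, "gripper": 1},
    {"dp": [-35, -40, 100], "roll": 0, "gripper": 1},
    {"dp": [-35, -40, 120], "roll": 0, "gripper": 1},
    {"dp": [-35, -40, 132], "roll": 0, "gripper": 1},
    {"dp": [-35, -40, 138], "roll": 0, "gripper": 1},
    {"dp": [-35, -40, 138], "roll": 0, "gripper": 1},
    {"dp": [-35, -40, 138], "roll": 0, "gripper": 1},
  ],
)

```text
clock: 2.52
eef_pos: [441.2, 88.9, 14.8]
eef_rot: [3.141, 0.0, 3.027]
wrist_force: [-0.2, -0.2, 0.4]
finger_gap: 94.4
finger_force: 0.0
```

```bash
python3 - <<'E'
from h import *
todp(450,86,14,-.113+np.pi)
a=viewer.camera("top")[105:270,170:320,::-1];a=cv2.resize(a,None,fx=3.6,fy=3.6,interpolation=cv2.INTER_CUBIC)
s=viewer.camera("scene")[100:290,190:390,::-1];s=cv2.resize(s,None,fx=3.1,fy=3.1,interpolation=cv2.INTER_CUBIC)
h=min(len(a),len(s));z=np.hstack([a[:h],s[:h]]);print(z.shape);cv2.imwrite("pics/low.png",cv2.resize(z,None,fx=.68,fy=.68,interpolation=cv2.INTER_AREA))
E
```

```text
clock 2.52 pos [441.2  88.9  14.8] yaw 3.027 F [-0.2 -0.2  0.4] -> dp [-9.1 -1.9  0.8] roll -0.1
(589, 1160, 3)
```

View pics/low.png

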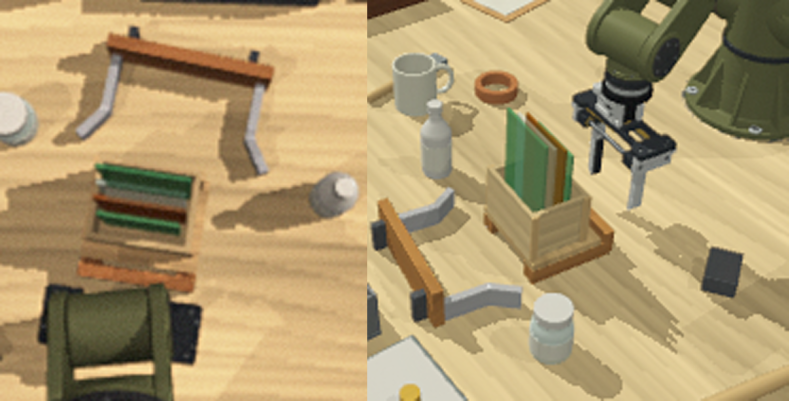

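The gripper is down, square behind the toe board (top crop: toe at (137,275), gripper body at y≈320) with nothing touching. Approaching slowly to contact.

>>> carry_out(
  deltas=[
    {"dp": [-8, -2, 1], "roll": 0, "gripper": 1},
    {"dp": [-16, -2, 1], "roll": 0, "gripper": 1},
    {"dp": [-22, -2, 1], "roll": 0, "gripper": 1},
    {"dp": [-26, -2, 1], "roll": 0, "gripper": 1},
    {"dp": [-29, -2, 1], "roll": 0, "gripper": 1},
    {"dp": [-31, -2, 1], "roll": 0, "gripper": 1},
    {"dp": [-33, -2, 1], "roll": 0, "gripper": 1},
    {"dp": [-34, -2, 1], "roll": 0, "gripper": 1},
    {"dp": [-34, -2, 1], "roll": 0, "gripper": 1},
  ],
)

```text
clock: 3.37
eef_pos: [474.5, 83.0, 13.2]
eef_rot: [-3.142, -0.0, 3.027]
wrist_force: [-0.8, -0.2, 0.5]
finger_gap: 94.1
finger_force: 0.0
```

>>> carry_out(
  deltas=[
    {"dp": [-1, 0, 0], "roll": 0, "gripper": 1},
    {"dp": [-2, 0, 0], "roll": 0, "gripper": 1},
    {"dp": [-3, 0, 0], "roll": 0, "gripper": 1},
    {"dp": [-4, 0, 0], "roll": 0, "gripper": 1},
  ],
)

```text
clock: 3.7
eef_pos: [478.5, 82.5, 13.3]
eef_rot: [-3.142, 0.0, 3.027]
wrist_force: [-0.5, -0.4, -0.7]
finger_gap: 94.1
finger_force: 0.0
```

>>> carry_out(
  deltas=[
    {"dp": [-1, 0, 0], "roll": 0, "gripper": 1},
    {"dp": [-2, 0, 0], "roll": 0, "gripper": 1},
    {"dp": [-3, 0, 0], "roll": 0, "gripper": 1},
    {"dp": [-4, 0, 0], "roll": 0, "gripper": 1},
  ],
)

```text
clock: 4.03
eef_pos: [482.4, 82.1, 13.2]
eef_rot: [-3.142, -0.0, 3.027]
wrist_force: [0.5, 0.2, -0.3]
finger_gap: 93.8
finger_force: 0.0
```

>>> carry_out(
  deltas=[
    {"dp": [-1, 0, 0], "roll": 0, "gripper": 1},
    {"dp": [-2, 0, 0], "roll": 0, "gripper": 1},
    {"dp": [-3, 0, 0], "roll": 0, "gripper": 1},
    {"dp": [-4, 0, 0], "roll": 0, "gripper": 1},
  ],
)

```text
clock: 4.37
eef_pos: [486.4, 81.6, 13.2]
eef_rot: [-3.142, -0.0, 3.027]
wrist_force: [0.5, 0.8, 0.4]
finger_gap: 93.8
finger_force: 0.0
```

>>> carry_out(
  deltas=[
    {"dp": [-1, 0, 0], "roll": 0, "gripper": 1},
    {"dp": [-2, 0, 0], "roll": 0, "gripper": 1},
    {"dp": [-3, 0, 0], "roll": 0, "gripper": 1},
  ],
)

```text
clock: 4.62
eef_pos: [489.4, 81.3, 13.3]
eef_rot: [3.142, 0.0, 3.027]
wrist_force: [-0.0, 0.7, -0.3]
finger_gap: 94.2
finger_force: 0.0
```

```bash
python3 - <<'E'
from h import *
s=viewer.camera("scene")[130:240,230:350,::-1];s=cv2.resize(s,None,fx=5,fy=5,interpolation=cv2.INTER_CUBIC)
cv2.imwrite("pics/near.png",s); print(proj("scene",[read_state()["eef_pos"]]))
E
```

```text
[[292.94728151 202.7757557 ]]
```

View pics/near.png

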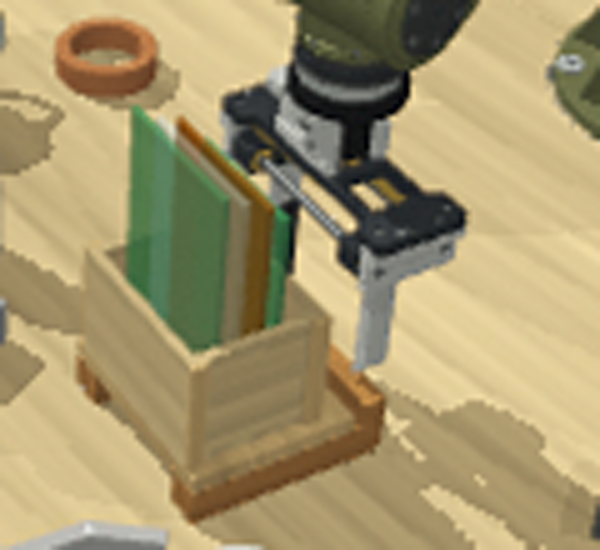

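The finger's tip at (370,365) is a few millimetres behind the toe board at (365,390), well clear of the box and panes. I'll keep creeping.

>>> carry_out(
  deltas=[
    {"dp": [-1, 0, 0], "roll": 0, "gripper": 1},
    {"dp": [-2, 0, 0], "roll": 0, "gripper": 1},
    {"dp": [-3, 0, 0], "roll": 0, "gripper": 1},
  ],
)

```text
clock: 4.92
eef_pos: [492.4, 80.9, 13.2]
eef_rot: [-3.142, -0.0, 3.027]
wrist_force: [-0.8, 0.1, -0.5]
finger_gap: 94.2
finger_force: 0.0
```

>>> carry_out(
  deltas=[
    {"dp": [-1, 0, 0], "roll": 0, "gripper": 1},
    {"dp": [-2, 0, 0], "roll": 0, "gripper": 1},
    {"dp": [-3, 0, 0], "roll": 0, "gripper": 1},
  ],
)

```text
clock: 5.17
eef_pos: [495.4, 80.6, 13.3]
eef_rot: [3.142, 0.0, 3.027]
wrist_force: [0.3, -0.1, -0.2]
finger_gap: 94.0
finger_force: 0.0
```

```bash
python3 - <<'E'
from h import *
print(w("top",201.8,215.9,46),w("top",248.1,222.2,46), w("scene",230+382/5-.5,130+400/5-.5,46),w("scene",230+382/5-.5,130+440/5-.5,4))
t=viewer.camera("top")[150:250,180:280,::-1];t=cv2.resize(t,None,fx=5,fy=5,interpolation=cv2.INTER_CUBIC)
s=viewer.camera("scene")[150:240,260:340,::-1];s=cv2.resize(s,None,fx=5.5,fy=5.5,interpolation=cv2.INTER_CUBIC)[:500]
s=np.vstack([s,np.zeros((500-len(s),s.shape[1],3),np.uint8)]);z=np.hstack([t,s]);cv2.imwrite("pics/n2.png",cv2.resize(z,None,fx=.85,fy=.85));print(z.shape)
E
```

```text
[501.40975343 152.43820311  46.        ] [486.11646645   8.3247998   46.        ] [502.78356871 155.71637314  46.        ] [494.71835663 153.14164834   4.        ]
(500, 940, 3)
```

View pics/n2.png

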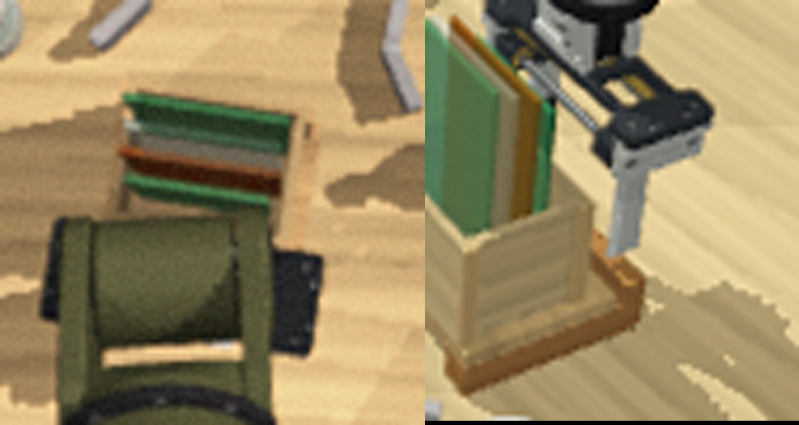

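The finger is seen just behind the toe board (right crop, finger end at (620,255), cut off by the board's top edge), so a few mm still remain. I'll keep creeping.

>>> carry_out(
  deltas=[
    {"dp": [-1, 0, 0], "roll": 0, "gripper": 1},
    {"dp": [-2, 0, 0], "roll": 0, "gripper": 1},
    {"dp": [-3, 0, 0], "roll": 0, "gripper": 1},
  ],
)

```text
clock: 5.52
eef_pos: [498.4, 80.2, 13.3]
eef_rot: [3.142, 0.0, 3.027]
wrist_force: [-0.5, 0.3, 0.7]
finger_gap: 94.4
finger_force: 0.0
```

>>> carry_out(
  deltas=[
    {"dp": [-1, 0, 0], "roll": 0, "gripper": 1},
    {"dp": [-2, 0, 0], "roll": 0, "gripper": 1},
    {"dp": [-3, 0, 0], "roll": 0, "gripper": 1},
  ],
)

```text
clock: 5.77
eef_pos: [501.3, 79.9, 13.2]
eef_rot: [-3.142, 0.0, 3.027]
wrist_force: [-0.2, -0.8, -0.8]
finger_gap: 93.9
finger_force: 0.0
```

```bash
python3 - <<'E'
from h import *
s=viewer.camera("scene");cv2.imwrite("pics/s_now.png",s[:,:,::-1])
g=lambda a:cv2.cvtColor(a,cv2.COLOR_BGR2GRAY).astype(np.float32)[190:235,246:290]
print(cv2.phaseCorrelate(g(cv2.imread("pics/scene0.png")),g(s[:,:,::-1].copy()),cv2.createHanningWindow((44,45),cv2.CV_32F)))
e=read_state()["eef_pos"]; M=R.from_euler("xyz",read_state()["eef_rot"]).as_matrix()
c=s[150:240,250:350,::-1];c=cv2.resize(c,None,fx=6,fy=6,interpolation=cv2.INTER_CUBIC)
for y in (47,60):
  for x in (8,-8):
    P=[e+M@np.array([x,-y,-z]) for z in (0,33,60)]
    cv2.polylines(c,[((proj("scene",P)-[250,150]+.5)*6).astype(np.int32)],False,(255,0,255),1)
cv2.imwrite("pics/n3.png",c)
E
```

```text
((0.5542755742267182, 0.44957825355862013), 1.0108116965823704)
```

View pics/n3.png

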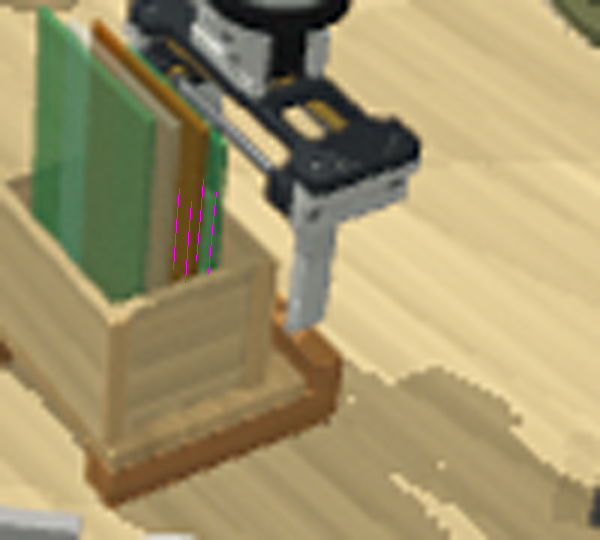

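```bash
python3 - <<'E'
from h import *
e=read_state()["eef_pos"]; M=R.from_euler("xyz",read_state()["eef_rot"]).as_matrix()
q=lambda P:((proj("scene",P)-[250,150]+.5)*6).round().tolist()
for x in (8,-8):
  for y in (47,60): print(x,y,q([e+M@np.array([x,y,-z]) for z in (0,20,33,60,78)]))
print("board top near edge", q([(501.4,152.4,46),(486,8,46)]), "dx",np.diff(proj("scene",[(500,80,46),(510,80,46)]),axis=0))
E
```

```text
8 47 [[303.0, 372.0], [306.0, 345.0], [309.0, 328.0], [313.0, 290.0], [317.0, 265.0]]
8 60 [[317.0, 387.0], [320.0, 360.0], [323.0, 342.0], [327.0, 304.0], [331.0, 279.0]]
-8 47 [[279.0, 382.0], [282.0, 355.0], [284.0, 337.0], [289.0, 300.0], [292.0, 274.0]]
-8 60 [[292.0, 397.0], [296.0, 370.0], [298.0, 352.0], [303.0, 314.0], [306.0, 288.0]]
board top near edge [[336.0, 356.0], [186.0, 205.0]] dx [[-2.30532085  1.15291871]]
```

```bash
python3 - <<'E'
from h import *
M=R.from_euler("xyz",[3.1416,0,3.027]).as_matrix()
for e in ([441.2,88.9,14.8],):
  for x in (8,-8):
    for y in (47,60): print(x,y,((proj("scene",[np.array(e)+M@np.array([x,y,-z]) for z in (0,20,40,60)])-[190,100]+.5)*2.108+[367,0]).round().tolist())
a=cv2.imread("pics/s_now.png"); print(a[198:212:1,300].tolist())
lo=cv2.imread("pics/low.png"); print([ (r,lo[r,634].tolist()) for r in range(185,225,3)])
E
```

```text
8 47 [[632.0, 224.0], [634.0, 214.0], [635.0, 205.0], [637.0, 195.0]]
8 60 [[637.0, 228.0], [639.0, 219.0], [640.0, 209.0], [642.0, 200.0]]
-8 47 [[624.0, 227.0], [626.0, 217.0], [627.0, 208.0], [628.0, 198.0]]
-8 60 [[629.0, 232.0], [630.0, 222.0], [632.0, 213.0], [633.0, 203.0]]
[[135, 141, 139], [130, 135, 133], [130, 136, 135], [130, 135, 133], [128, 133, 131], [130, 134, 131], [117, 125, 127], [75, 129, 177], [52, 105, 150], [52, 97, 138], [50, 93, 135], [41, 77, 112], [43, 77, 113], [43, 80, 115]]
[(185, [147, 152, 148]), (188, [145, 152, 149]), (191, [136, 141, 139]), (194, [130, 136, 133]), (197, [124, 129, 128]), (200, [124, 130, 129]), (203, [124, 130, 128]), (206, [127, 141, 144]), (209, [142, 191, 212]), (212, [139, 191, 211]), (215, [115, 160, 180]), (218, [110, 156, 175]), (221, [106, 150, 169]), (224, [144, 196, 217])]
```

```bash
python3 - <<'E'
from h import *
print("state",read_state()["eef_pos"].round(1))
for z in (13,30,46,60): print(z,"tip ray now",w("scene",301,204.3,z).round(1))
for z in (110,150,190): print(z,"body centre in top, TCP was 495.4,80.6:",w("top",222.8,217.1,z).round(1))
# shape of finger bottom now
a=cv2.imread("pics/s_now.png").astype(int)
for u in range(294,308): print(u,"".join("F" if abs(a[v,u,0]-a[v,u,2])<14 else "b" for v in range(192,214)))
E
```

```text
state [501.5  79.9  13.3]
13 tip ray now [472.2 102.5  13. ]
30 tip ray now [486.1 115.7  30. ]
46 tip ray now [499.1 128.1  46. ]
60 tip ray now [510.5 138.9  60. ]
110 body centre in top, TCP was 495.4,80.6: [498.1  83.5 110. ]
150 body centre in top, TCP was 495.4,80.6: [497.1  81.2 150. ]
190 body centre in top, TCP was 495.4,80.6: [496.2  78.9 190. ]
294 bbbbbbbbbbbbbbbbbbbbbb
295 bbbbbbbbbbbbbbbbbbbbbb
296 bbbbbbbbbbbbbbbbbbbbbb
297 bbbbbbbbbbbbbbbbbbbbbb
298 bbbbbbbbFFFFFbbbbbbbbb
299 bbFFFFFFFFFFFbbbbbbbbb
300 FFFFFFFFFFFFFbbbbbbbbb
301 FFFFFFFFFFFFbbbbbbbbbb
302 FFFFFFFFFFFFbbbbbbbbbb
303 FFFFFFFFFFFbbbbbbbbbbb
304 FFFFFFbbbbbbbbbbbbbbbb
305 bbbbbbbbbbbbbbbbbbbbbb
306 bbbbbbbbbbbbbbbbbbbbbb
307 bbbbbbbbbbbbbbbbbbbbbb
```

The finger's lower end shows a real tip edge at (301,204) in the scene picture. At this TCP position that puts it about 52 mm up, where the state says 13 mm. The top view agrees with the horizontal position, so the fingertips are passing over the toe board. I'll back off and find the bench by touch.

>>> carry_out(
  deltas=[
    {"dp": [10, 0, 0], "roll": 0, "gripper": 1},
    {"dp": [20, 0, 0], "roll": 0, "gripper": 1},
    {"dp": [30, 0, 0], "roll": 0, "gripper": 1},
    {"dp": [40, 0, 0], "roll": 0, "gripper": 1},
    {"dp": [45, 0, 0], "roll": 0, "gripper": 1},
    {"dp": [45, 0, 3], "roll": 0, "gripper": 1},
    {"dp": [45, 0, 6], "roll": 0, "gripper": 1},
    {"dp": [45, 0, 8], "roll": 0, "gripper": 1},
    {"dp": [45, 0, 10], "roll": 0, "gripper": 1},
    {"dp": [45, 0, 10], "roll": 0, "gripper": 1},
  ],
)

```text
clock: 6.65
eef_pos: [456.5, 84.9, 2.7]
eef_rot: [-3.141, -0.001, 3.027]
wrist_force: [0.8, -0.3, 0.0]
finger_gap: 93.4
finger_force: 0.0
```

>>> carry_out(
  deltas=[
    {"dp": [0, 0, 1], "roll": 0, "gripper": 1},
    {"dp": [0, 0, 2], "roll": 0, "gripper": 1},
    {"dp": [0, 0, 3], "roll": 0, "gripper": 1},
    {"dp": [0, 0, 4], "roll": 0, "gripper": 1},
    {"dp": [0, 0, 5], "roll": 0, "gripper": 1},
  ],
)

```text
clock: 7.07
eef_pos: [456.6, 85.0, -1.8]
eef_rot: [-3.142, 0.0, 3.027]
wrist_force: [-0.4, -0.2, -0.3]
finger_gap: 94.3
finger_force: 0.0
```

```bash
cat >> h.py <<'E'
def tip():
    s=read_state(); e=s["eef_pos"]; M=R.from_euler("xyz",s["eef_rot"]).as_matrix()
    a=viewer.camera("scene").astype(int); g=(abs(a[:,:,0]-a[:,:,2])<14)&(a.max(2)>90)&(a.max(2)<170)
    u0,v0=proj("scene",[e+M@np.array([0,53,-60])])[0].round().astype(int)
    print("state",e.round(1),"F",s["wrist_force"].round(1),"start",u0,v0)
    for u in range(u0-4,u0+4):
        v=v0
        while g[v,u]: v+=1
        zs=least_squares(lambda z:proj("scene",[[e[0]+5,e[1]+53,z[0]]])[0][1]-v,[20]).x
        print(u,v,"z~",zs.round(1))
E
python3 -c "
from h import *
tip()"
```

```text
state [456.6  85.   -1.8] F [-0.4 -0.2 -0.3] start 312 199
308 199 z~ [56.9]
309 199 z~ [56.9]
310 204 z~ [35.]
311 203 z~ [39.4]
312 203 z~ [39.4]
313 203 z~ [39.4]
314 202 z~ [43.8]
315 199 z~ [56.9]
```

Reported z is now below the bench with no contact, and the picture puts the tips near 39 mm, so the reported height is about 40 mm low. Going down another 22 mm while watching the force.

>>> carry_out(
  deltas=[
    {"dp": [0, 0, 4], "roll": 0, "gripper": 1},
    {"dp": [0, 0, 8], "roll": 0, "gripper": 1},
    {"dp": [0, 0, 11], "roll": 0, "gripper": 1},
    {"dp": [0, 0, 14], "roll": 0, "gripper": 1},
    {"dp": [0, 0, 16], "roll": 0, "gripper": 1},
    {"dp": [0, 0, 18], "roll": 0, "gripper": 1},
    {"dp": [0, 0, 18], "roll": 0, "gripper": 1},
  ],
)

```text
clock: 7.7
eef_pos: [456.4, 85.0, -20.1]
eef_rot: [-3.141, -0.001, 3.027]
wrist_force: [0.5, 0.0, 0.4]
finger_gap: 94.1
finger_force: 0.0
```

```bash
python3 -c "
from h import *
tip()"
```

```text
state [456.4  85.  -20.1] F [0.5 0.  0.4] start 311 203
307 203 z~ [39.3]
308 203 z~ [39.3]
309 208 z~ [17.]
310 208 z~ [17.]
311 207 z~ [21.5]
312 207 z~ [21.5]
313 207 z~ [21.5]
314 204 z~ [34.9]
```

>>> carry_out(
  deltas=[
    {"dp": [0, 0, 2], "roll": 0, "gripper": 1},
    {"dp": [0, 0, 4], "roll": 0, "gripper": 1},
    {"dp": [-5, 0, 5], "roll": 0, "gripper": 1},
    {"dp": [-10, 0, 5], "roll": 0, "gripper": 1},
    {"dp": [-15, 0, 5], "roll": 0, "gripper": 1},
    {"dp": [-19, 0, 5], "roll": 0, "gripper": 1},
    {"dp": [-22, 0, 5], "roll": 0, "gripper": 1},
    {"dp": [-23, 0, 5], "roll": 0, "gripper": 1},
  ],
)

```text
clock: 8.42
eef_pos: [478.6, 82.4, -24.9]
eef_rot: [-3.141, -0.003, 3.026]
wrist_force: [-13.7, 2.9, 11.2]
finger_gap: 93.8
finger_force: 7.2
```

>>> carry_out(
  deltas=[
    {"dp": [-1, 0, 0], "roll": 0, "gripper": 1},
    {"dp": [-2, 0, 0], "roll": 0, "gripper": 1},
    {"dp": [-3, 0, 0], "roll": 0, "gripper": 1},
  ],
)

```text
clock: 8.67
eef_pos: [478.7, 82.2, -25.0]
eef_rot: [-3.141, -0.009, 3.025]
wrist_force: [-29.4, 1.0, 24.4]
finger_gap: 94.3
finger_force: 14.0
```

>>> carry_out(
  deltas=[
    {"dp": [-1, 0, 0], "roll": 0, "gripper": 1},
    {"dp": [-2, 0, 0], "roll": 0, "gripper": 1},
    {"dp": [-3, 0, 0], "roll": 0, "gripper": 1},
  ],
)

```text
clock: 8.92
eef_pos: [481.4, 81.8, -25.0]
eef_rot: [-3.14, -0.009, 3.027]
wrist_force: [-29.6, 1.2, 24.1]
finger_gap: 94.0
finger_force: 14.9
```

Contact is made and the crate moved about 3 mm. The fingers also press down on the board (Fz +24 N), so I'll ease up a little to take off that vertical drag.

>>> carry_out(
  deltas=[
    {"dp": [0, 0, -0.5], "roll": 0, "gripper": 1},
    {"dp": [0, 0, -0.5], "roll": 0, "gripper": 1},
  ],
)

```text
clock: 9.08
eef_pos: [482.3, 81.7, -25.0]
eef_rot: [-3.14, -0.007, 3.027]
wrist_force: [-17.7, 1.2, 9.4]
finger_gap: 94.0
finger_force: 9.1
```

```bash
python3 - <<'E'
from h import *
s=read_state();print(s["wrist_force"].round(1),s["moment"].round(2),s["eef_rot"].round(3))
import itertools
a=viewer.camera("scene")[130:270,210:350,::-1];a=cv2.resize(a,None,fx=4.2,fy=4.2,interpolation=cv2.INTER_CUBIC);cv2.imwrite("pics/c9.png",a)
E
```

```text
[-17.7   1.2   9.4] [-0.12  3.04 -0.19] [-3.14  -0.007  3.027]
```

View pics/c9.png

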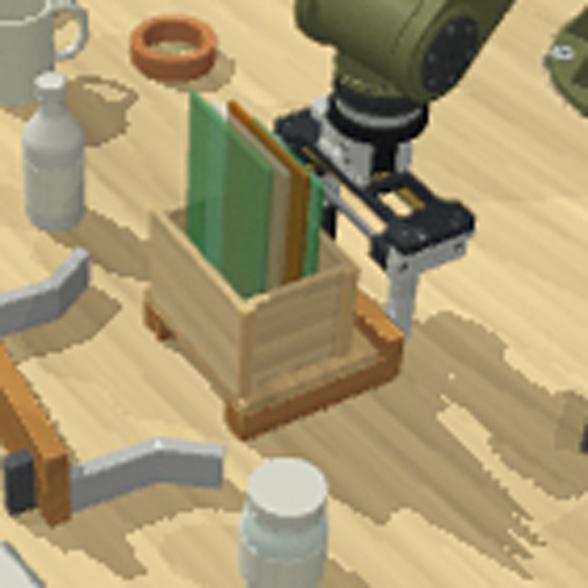

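The finger is now cut off along the board's slope (at (402,330)), so it bears on the toe. The crate is upright, and jar and bottle are clear. Pushing in, with a slow turn towards the bay's heading.

>>> carry_out(
  deltas=[
    {"dp": [-3, -0.4, 0], "roll": 0.1, "gripper": 1},
    {"dp": [-6, -0.8, 0], "roll": 0.2, "gripper": 1},
    {"dp": [-9, -1.2, 0], "roll": 0.4, "gripper": 1},
    {"dp": [-12, -1.6, 0], "roll": 0.5, "gripper": 1},
    {"dp": [-15, -2, 0], "roll": 0.7, "gripper": 1},
    {"dp": [-18, -2.4, 0], "roll": 0.9, "gripper": 1},
    {"dp": [-21, -2.8, 0], "roll": 1.0, "gripper": 1},
    {"dp": [-24, -3.2, 0], "roll": 1.2, "gripper": 1},
    {"dp": [-27, -3.6, 0], "roll": 1.4, "gripper": 1},
  ],
)

```text
clock: 9.88
eef_pos: [509.0, 75.7, -25.0]
eef_rot: [-3.141, -0.007, 3.003]
wrist_force: [-18.1, 6.8, 8.5]
finger_gap: 94.0
finger_force: 9.4
```

```bash
python3 - <<'E'
from h import *
s=read_state();print(s["moment"].round(2),s["eef_rot"].round(3),bayf(np.r_[s["eef_pos"][:2],s["eef_rot"][2]-np.pi]))
E
```

```text
[0.99 3.05 0.46] [-3.141 -0.007  3.003] (array([-266.9,    7.9]), np.float64(0.039))
```

>>> carry_out(
  deltas=[
    {"dp": [-3.5, -0.5, 0], "roll": 0.2, "gripper": 1},
    {"dp": [-7, -1, 0], "roll": 0.4, "gripper": 1},
    {"dp": [-10.5, -1.5, 0], "roll": 0.6, "gripper": 1},
    {"dp": [-14, -2, 0], "roll": 0.8, "gripper": 1},
    {"dp": [-17.5, -2.5, 0], "roll": 1.0, "gripper": 1},
    {"dp": [-21, -3, 0], "roll": 1.2, "gripper": 1},
    {"dp": [-24.5, -3.5, 0], "roll": 1.4, "gripper": 1},
    {"dp": [-28, -4, 0], "roll": 1.6, "gripper": 1},
    {"dp": [-31.5, -4.5, 0], "roll": 1.8, "gripper": 1},
    {"dp": [-35, -5, 0], "roll": 1.9, "gripper": 1},
    {"dp": [-38.5, -5.5, 0], "roll": 2.0, "gripper": 1},
    {"dp": [-42, -6, 0], "roll": 2.1, "gripper": 1},
  ],
)

```text
clock: 10.88
eef_pos: [549.8, 64.0, -25.0]
eef_rot: [-3.141, -0.007, 2.967]
wrist_force: [-18.3, 5.8, 9.4]
finger_gap: 94.2
finger_force: 9.7
```

```bash
python3 - <<'E'
from h import *
s=read_state();print(s["moment"].round(2),s["eef_rot"].round(3),bayf(np.r_[s["eef_pos"][:2],s["eef_rot"][2]-np.pi]))
a=viewer.camera("top")[105:225,190:310,::-1];a=cv2.resize(a,None,fx=4.5,fy=4.5,interpolation=cv2.INTER_CUBIC)
cv2.imwrite("pics/c10.png",a)
E
```

```text
[1.01 3.11 0.26] [-3.141 -0.007  2.967] (array([-224.7,    3.6]), np.float64(0.002))
```

View pics/c10.png

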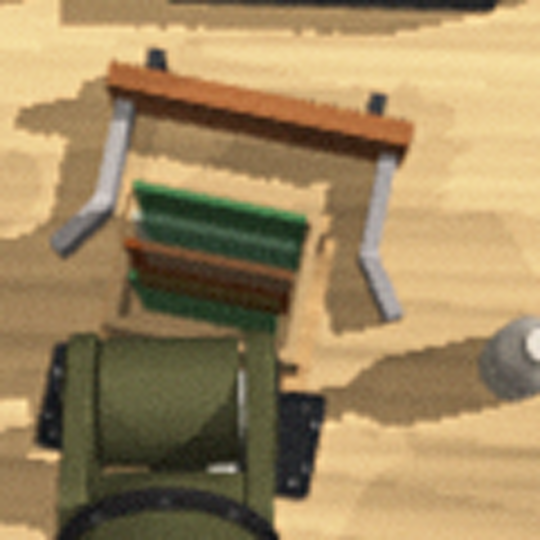

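Picture ten shows the crate square to the stop board (pane edge and stop board both slope about 0.2), entering between the rails. I'll work out its sideways position from the box rim corner at about (332,240).

```bash
python3 - <<'E'
from h import *
for u,v,z in ((332,240,125),(312,385,125),(107,328,125),(135,183,225),(307,218,225)):
    P=w("top",190+u/4.5-.5,105+v/4.5-.5,z); print((u,v),bayf(np.r_[P[:2],0])[0])
E
```

```text
(332, 240) [-84.3 -67. ]
(312, 385) [-180.5  -73.6]
(107, 328) [-171.5   64.6]
(135, 183) [-93.6  56.1]
(307, 218) [-92.9 -48.8]
```

Crate is at about bay x = -122, y ≈ 0-2 mm, and square. About 70 mm to go, straight in.

>>> carry_out(
  deltas=[
    {"dp": [-3.5, -0.2, 0], "roll": 0, "gripper": 1},
    {"dp": [-7, -0.4, 0], "roll": 0, "gripper": 1},
    {"dp": [-10.5, -0.6, 0], "roll": 0, "gripper": 1},
    {"dp": [-14, -0.8, 0], "roll": 0, "gripper": 1},
    {"dp": [-17.5, -1, 0], "roll": 0, "gripper": 1},
    {"dp": [-21, -1, 0], "roll": 0, "gripper": 1},
    {"dp": [-24.5, -1, 0], "roll": 0, "gripper": 1},
    {"dp": [-28, -1, 0], "roll": 0, "gripper": 1},
    {"dp": [-31.5, -1, 0], "roll": 0, "gripper": 1},
    {"dp": [-35, -1, 0], "roll": 0, "gripper": 1},
  ],
)

```text
clock: 11.77
eef_pos: [584.0, 56.7, -25.0]
eef_rot: [-3.141, -0.007, 2.966]
wrist_force: [-20.6, 2.9, 9.3]
finger_gap: 94.0
finger_force: 10.0
```

>>> carry_out(
  deltas=[
    {"dp": [-3, 0, 0], "roll": 0, "gripper": 1},
    {"dp": [-6, 0, 0], "roll": 0, "gripper": 1},
    {"dp": [-9, 0, 0], "roll": 0, "gripper": 1},
    {"dp": [-12, 0, 0], "roll": 0, "gripper": 1},
    {"dp": [-15, 0, 0], "roll": 0, "gripper": 1},
    {"dp": [-18, 0, 0], "roll": 0, "gripper": 1},
    {"dp": [-20, 0, 0], "roll": 0, "gripper": 1},
  ],
)

```text
clock: 12.35
eef_pos: [603.9, 53.2, -25.0]
eef_rot: [-3.141, -0.007, 2.966]
wrist_force: [-20.3, 2.9, 9.4]
finger_gap: 94.0
finger_force: 10.2
```

```bash
python3 - <<'E'
from h import *
s=read_state();print(s["moment"].round(2),s["wrist_force"],bayf(np.r_[s["eef_pos"][:2],s["eef_rot"][2]-np.pi]))
E
```

```text
[ 0.74  3.29 -0.02] [-20.30694679   2.85107049   9.40130701] (array([-169.5,    2.5]), np.float64(0.002))
```

Expected stop at about 16 mm more. Creeping until the force rises.

>>> carry_out(
  deltas=[
    {"dp": [-2, 0, 0], "roll": 0, "gripper": 1},
    {"dp": [-4, 0, 0], "roll": 0, "gripper": 1},
    {"dp": [-6, 0, 0], "roll": 0, "gripper": 1},
    {"dp": [-8, 0, 0], "roll": 0, "gripper": 1},
    {"dp": [-9, 0, 0], "roll": 0, "gripper": 1},
    {"dp": [-10, 0, 0], "roll": 0, "gripper": 1},
  ],
)

```text
clock: 12.85
eef_pos: [613.6, 51.5, -25.0]
eef_rot: [-3.141, -0.007, 2.966]
wrist_force: [-18.9, 3.5, 9.8]
finger_gap: 94.0
finger_force: 10.0
```

>>> carry_out(
  deltas=[
    {"dp": [-1, 0, 0], "roll": 0, "gripper": 1},
    {"dp": [-2, 0, 0], "roll": 0, "gripper": 1},
    {"dp": [-3, 0, 0], "roll": 0, "gripper": 1},
  ],
)

```text
clock: 13.1
eef_pos: [616.5, 51.0, -25.0]
eef_rot: [-3.141, -0.007, 2.966]
wrist_force: [-19.1, 3.8, 9.1]
finger_gap: 94.1
finger_force: 9.9
```

>>> carry_out(
  deltas=[
    {"dp": [-1, 0, 0], "roll": 0, "gripper": 1},
    {"dp": [-2, 0, 0], "roll": 0, "gripper": 1},
  ],
)

```text
clock: 13.27
eef_pos: [617.7, 50.8, -25.0]
eef_rot: [-3.141, -0.009, 2.966]
wrist_force: [-32.1, 4.6, 17.6]
finger_gap: 94.0
finger_force: 16.2
```

>>> carry_out(
  deltas=[
    {"dp": [-0.5, 0, 0], "roll": 0, "gripper": 1},
    {"dp": [-1, 0, 0], "roll": 0, "gripper": 1},
  ],
)

```text
clock: 13.43
eef_pos: [617.6, 50.8, -25.0]
eef_rot: [-3.141, -0.012, 2.966]
wrist_force: [-38.0, 4.3, 21.7]
finger_gap: 94.0
finger_force: 19.3
```

```bash
python3 - <<'E'
from h import *
s=read_state();print(s["moment"].round(2),s["eef_rot"].round(3),bayf(np.r_[s["eef_pos"][:2],s["eef_rot"][2]-np.pi]))
E
```

```text
[ 1.26  6.23 -0.02] [-3.141 -0.012  2.966] (array([-155.6,    2.5]), np.float64(0.002))
```

The crate has stopped dead with no turning moment, at the expected place. Backing straight off and checking.

>>> carry_out(
  deltas=[
    {"dp": [1, 0, 0], "roll": 0, "gripper": 1},
    {"dp": [2, 0, 0], "roll": 0, "gripper": 1},
    {"dp": [4, 0, 0], "roll": 0, "gripper": 1},
    {"dp": [8, 0, 0], "roll": 0, "gripper": 1},
    {"dp": [16, 0, 0], "roll": 0, "gripper": 1},
    {"dp": [28, 0, 0], "roll": 0, "gripper": 1},
    {"dp": [45, 0, 0], "roll": 0, "gripper": 1},
    {"dp": [65, 0, 0], "roll": 0, "gripper": 1},
    {"dp": [90, 0, -5], "roll": 0, "gripper": 1},
    {"dp": [115, 0, -10], "roll": 0, "gripper": 1},
    {"dp": [140, 0, -20], "roll": 0, "gripper": 1},
    {"dp": [140, 0, -20], "roll": 0, "gripper": 1},
  ],
)

```text
clock: 14.43
eef_pos: [481.3, 75.0, -3.2]
eef_rot: [-3.142, -0.0, 2.967]
wrist_force: [0.2, 0.3, 0.7]
finger_gap: 94.0
finger_force: 0.0
```

```bash
python3 - <<'E'
from h import *
print(read_state()["eef_pos"],read_state()["wrist_force"])
im=viewer.camera("top"); cv2.imwrite("pics/end_top.png",im[:,:,::-1])
# toe board: reddish pixels around the expected place
p=tw(PB,[(-145+9,0,46)])[0]; u,v=proj("top",[p])[0]; print("expected toe centre",u,v)
hsv=cv2.cvtColor(im,cv2.COLOR_RGB2HSV)
cv2.imwrite("pics/m.png",((hsv[:,:,0]<13)&(hsv[:,:,1]>130)).astype(np.uint8)*255)
m=((hsv[:,:,0]<13)&(hsv[:,:,1]>130)).astype(np.uint8)
n,l,st,ce=cv2.connectedComponentsWithStats(m)
for i in range(1,n):
    if st[i,4]>60 and abs(ce[i][0]-u)<45 and abs(ce[i][1]-v)<80:
        vv,uu=np.nonzero(l==i); print(st[i],ce[i],cv2.minAreaRect(np.c_[uu,vv].astype(np.float32)),bayf(np.r_[w("top",*ce[i],46)[:2],0]))
for lab in ("crate","load"):
    r=models.cut_out("top",lab)[:1]
    for q in r: print(lab,q["p"],q["box"])
q=proj("top",tw(np.r_[tw(PB,[(-50,0,0)])[0][:2],PB[2]],sum(CR[:4],[])));print("expected bbox",q.min(0),q.max(0))
E
```

```text
[481.26621322  74.9817199   -3.24849813] [0.18758872 0.25884831 0.66990725]
expected toe centre 237.89945032046765 173.81793394715402
[268 130  13  10  72] [273.84722222 134.72222222] ((273.8269348144531, 135.36538696289062), (11.96308422088623, 8.629110336303711), 11.309932708740234) (array([  9.9, -85.5]), np.float64(0.178))
[215 166  45  16 207] [236.26570048 173.98550725] ((237.18569946289062, 173.6180419921875), (45.73432540893555, 7.416377067565918), 11.888657569885254) (array([-137.6,    4.9]), np.float64(0.178))
crate 0.69 [213.4, 120.1, 269.9, 185.4]
load 0.64 [216.7, 119.4, 266.2, 166.6]
expected bbox [213.89580667 121.38439546] [267.71009304 183.02846876]
```

The toe board's centre is within about 2 mm of its home place in x and about 3-5 mm off the middle line. It is square (11.9° in the image, 11.8° expected), and the robot is clear. Handing in.

```bash
python3 -c "
from cell import manip
print(manip.sign_off())"
```

```text
the job is handed in; nothing more can be done
None
```

The crate was pushed on its toe board into the bay until it stopped against the stop board; my last measurement had it square and about 3–5 mm off the bay's middle line. The robot is backed clear and the job is handed in (about 15 s on the clock); the hand-in returned no verdict, and I did not re-measure the bystanders.

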